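Radius leaves on a tube end

TASK

Check the tube end standing on the large steel plate with the radius leaves that fit it: press the hollow leaf against its outside until it sits without rocking, then set the bulging leaf down inside its bore and press it against the wall the same way. Hold each seated under a steady push of about 8 N for a second, never loading the tube with more than 20 N, and leave both leaves seated there, flat on the plate and released, with the leaves that do not fit kept away from that tube.

Things in the scene. Friction and masses are not known exactly. Their poses are not given: they have to be found in the camera images.
- plate: (all sizes in mm) dark ground steel plate 240 x 240 x 12, fixed on the bench; origin at the centre of its underside, so its top is 12 above the origin. The tube to be checked stands within 20 of its centre.
- tube_s: smaller steel tube end, upright, outside radius 40 mm, bore radius 32, 25 high, open at the top and through to the plate it stands on; held fast, does not move. Origin on its axis at its underside. It stands either on the plate or on the small spare plate to one side.
- tube_l: larger steel tube end, upright, outside radius 50 mm, bore radius 42, 25 high, otherwise like the smaller one; whichever tube is not on the plate stands on the spare plate.
- concave_s: loose aluminium radius leaf, about 0.14 kg, on the mat 3 mm above the bench: flat plate 12 mm thick, 40 wide, hollow edge (for a tube's outside) of radius 40; upright black handle bar 12 (leaf x) by 30 (y), top 77 above the underside. Origin: underside, on the handle's centre line; z up, x from the handle to the middle of the edge, 26 away; plate ends 12 behind the origin.
- concave_l: loose aluminium radius leaf, about 0.14 kg, on the mat 3 mm above the bench: flat plate 12 mm thick, 50 wide, hollow edge (for a tube's outside) of radius 50; upright black handle bar 12 (leaf x) by 30 (y), top 77 above the underside. Origin: underside, on the handle's centre line; z up, x from the handle to the middle of the edge, 26 away; plate ends 12 behind the origin.
- convex_s: loose aluminium radius leaf, about 0.14 kg, on the mat 3 mm above the bench: flat plate 12 mm thick, 32 wide, bulging edge (for a tube's bore) of radius 32; upright black handle bar 12 (leaf x) by 30 (y), top 77 above the underside. Origin: underside, on the handle's centre line; z up, x from the handle to the middle of the edge, 20 away; plate ends 12 behind the origin.
- convex_l: loose aluminium radius leaf, about 0.14 kg, on the mat 3 mm above the bench: flat plate 12 mm thick, 42 wide, bulging edge (for a tube's bore) of radius 42; upright black handle bar 12 (leaf x) by 30 (y), top 77 above the underside. Origin: underside, on the handle's centre line; z up, x from the handle to the middle of the edge, 24 away; plate ends 12 behind the origin.
- concave_s_arc (a point): centre of curvature of the working edge of concave_s, at x = +66 mm, y = 0 in the leaf's frame and 6 above its underside. When the fitting leaf is fully seated on its tube this point lies on the tube's axis.
- concave_l_arc (a point): centre of curvature of the working edge of concave_l, at x = +76 mm, y = 0 in the leaf's frame and 6 above its underside. When the fitting leaf is fully seated on its tube this point lies on the tube's axis.
- convex_s_arc (a point): centre of curvature of the working edge of convex_s, at x = -12 mm, y = 0 in the leaf's frame and 6 above its underside. When the fitting leaf is fully seated on its tube this point lies on the tube's axis.
- convex_l_arc (a point): centre of curvature of the working edge of convex_l, at x = -18 mm, y = 0 in the leaf's frame and 6 above its underside. When the fitting leaf is fully seated on its tube this point lies on the tube's axis.
There are look-alikes about, which are no part of the job. Leave any purple look-alike of the concave_s alone.

How it is judged:
By the outcome, as a careful person would: the job done as asked, in the order asked, and still so for the second after the job is handed in, with the robot touching nothing.
It also fails if it takes over 70 s, if anything falls off the work surface, if the arm or the gripper's body presses on something with over 40 N, if the wrist force passes 120 N, or if a joint passes its speed limit or range.

ROBOT

A 6-joint arm with a two-finger parallel gripper is mounted at the origin on the work surface. World frame = base frame: x ahead of the robot, y to its left, z up, the work surface at z = 0. Lengths are in mm, angles in rad, forces in N, time in s.
With the tool pointing down it reaches from about 350 to 875 mm from the base axis. Payload 4.2 kg.
Tool frame: the origin (TCP) lies at the very end of the fingers, on their centre line; the grasp point (between the pads) lies 19 mm behind it; z points along the fingers, y is the line along which they close (so a half turn about z gives the same grasp; the last joint's range is limited). The gripper opens to 85 mm and grips with 20 to 120 N. Pads are 22 mm wide; open, the fingers measure 114 mm over their backs; the gripper's body (76 mm by 85 mm) begins 54 mm behind the grasp point. The pads swing forward as they close: fully open they stand 13 mm farther back than shut.
Start: joints at [1.591, 0.385, 0.008, 0, -1.194, -0.259], TCP at [147.804, 607.251, 231.312] pointing down, gripper open.
Joint ranges: [-3.14, 3.14], [-1.21, 2.06], [-1.07, 1.41], [-3.16, 2.05], [-2.99, -0.16], [-3.1, 3.1]. Speed limits (rad/s): [2.79, 2.79, 3.14, 3.14, 3.14, 3.14].

INTERFACE

Orientations are given as a unit quaternion [x, y, z, w].
In Python, from bench import arm gives the robot as it stands.
- The arm moves only by the tool servo_tool, never from a script. Its argument "rows" is a list that holds one entry, the list of rows, each a list of 7 numbers: the finger opening in mm, from 0 to 85.4, then the shift along the tool's x, y, z in mm, then the turn, a rotation vector about the tool's x, y, z in rad. A call has 1 to 10 rows; each row is the pose to reach, as a shift and turn from the pose commanded when the call began, along the tool's axes at that moment; what a row does not reach only later rows make up. A row lasts 1/8 s, in which the tool goes at most 62.5 mm and 10.7 degrees, less where a joint would pass 70% of its speed; a pose out of reach is approached as far as the arm can. A call with a gripper value outside its range is refused whole. The fingers move at their own pace and stop on an object; the grip force is fixed at half the most. Time passes only in rows, so rows that repeat a pose let the fingers close. It gives the time, the measured TCP pose, the force, the opening and the grip force at its end, in the units of the state.
- arm.read_state(): the state, without advancing time (a new reading comes with each control period).
- arm.get_image(name): name is "scene" or "top" or "wrist"; returns the picture (400x640x3 uint8, red, green, blue); there is no depth.
- arm.camera_params(name): a dict with "intrinsics" (3x3 intrinsics, pixels), "R" (3x3) and "t" (3): a world point X has camera coordinates R X + t. Camera axes: x right, y down, z forward; pixel columns grow to the right and rows downward; lengths in mm; the calibration is good to about 2 mm. A picture is of the moment at which its call begins: read the wrist's pose just before it. camera_params takes no time and is no camera call; for the wrist camera it gives the pose at the moment of the call.
- arm.job_done(): hands the job in; it is judged then, once.
The state is a dict: "clock": time; "joints": joint angles; "joint_vel": joint speeds; "joint_efforts": joint torques, N m; "position": TCP position; "ee_rot": TCP orientation; "contact_force": force on the tool from outside, world axes, zero at the start; "wrist_torque": the same for the moment, N m; "gripper_width": finger opening in mm; "grasp_force": force on a finger pad.
Only numpy, scipy, OpenCV 4.12 (cv2) and the standard library are available. Lean on these libraries where they do the work, as an engineer would, in place of code of your own. Each camera call takes 0.05 s, during which the arm holds its last target. There are 200 camera calls.

## Working session

There is one attempt and no reset: what is moved stays moved. The work goes in short steps, Python scripts to look and compute and a tool call to move; the robot and the scene stay as the last step left them, time stands still between calls to the robot, and variables do not carry over. Pictures are saved under pics/ and viewed, at most 10 in all, crops included, and the job is handed in when it is done.

Besides the shell and the picture viewer there is one more tool, called after "Call:" by a JSON object that holds its "method" and its "body", one argument or row to a line. servo_tool: Moves the arm, as the interface text tells. Its arguments: {"type":"object","properties":{"rows":{"type":"array"}},"required":["rows"]}

```bash
ls; mkdir -p pics; python3 - <<'E'
from bench import arm
import cv2
for n in ["scene","top"]:
    cv2.imwrite(f"pics/{n}0.png",cv2.cvtColor(arm.get_image(n),cv2.COLOR_RGB2BGR))
    p=arm.camera_params(n);print(n,p)
s=arm.read_state();print(s)
E
```

```text
pics
scene {'intrinsics': array([[446.66302252,   0.        , 323.12678349],
       [  0.        , 446.66302252, 202.56975795],
       [  0.        ,   0.        ,   1.        ]]), 'R': array([[-0.85268091,  0.52228135,  0.01254836],
       [ 0.27158172,  0.46364944, -0.84336977],
       [-0.44629434, -0.71571739, -0.53718709]]), 't': array([ 423.83238778,  -73.25010042, 1657.00516948])}
top {'intrinsics': array([[408.29933289,   0.        , 321.90052784],
       [  0.        , 408.29933289, 207.24612381],
       [  0.        ,   0.        ,   1.        ]]), 'R': array([[ 2.14443434e-02, -9.99757623e-01,  4.98341740e-03],
       [-9.82986609e-01, -2.19935878e-02, -1.82355719e-01],
       [ 1.82421124e-01, -9.88133910e-04, -9.83219994e-01]]), 't': array([ -46.15914189,  460.31615579, 1239.77819775])}
{'clock': 0.1, 'joints': array([ 1.59057377e+00,  3.85492480e-01,  6.76868339e-03, -4.22422379e-04,
       -1.19403275e+00, -2.58613258e-01]), 'joint_vel': array([ 1.56673344e-03, -1.52709873e-03,  4.37186647e-03,  2.31678347e-03,
        4.10963255e-04,  2.06961985e-05]), 'joint_efforts': array([-5.55438601e-04, -3.93317091e+01,  1.88930064e+01,  4.19785559e+00,
       -2.57750966e-03,  5.84508825e-06]), 'position': array([147.71270786, 606.75260332, 230.32754113]), 'ee_rot': array([ 9.92868371e-01, -1.19211567e-01, -5.84353344e-05,  9.97867981e-04]), 'contact_force': array([ 0.07542674,  0.53460764, -0.03618814]), 'wrist_torque': array([ 0.00700252,  0.00084383, -0.02217918]), 'grasp_force': 0.0, 'gripper_width': 85.30981268084568}
```

View pics/top0.png

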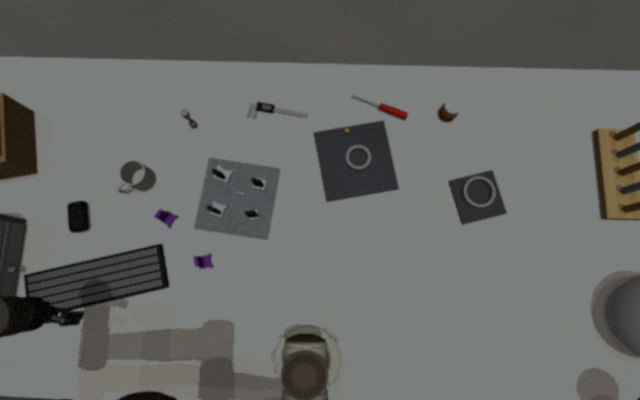

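View pics/scene0.png

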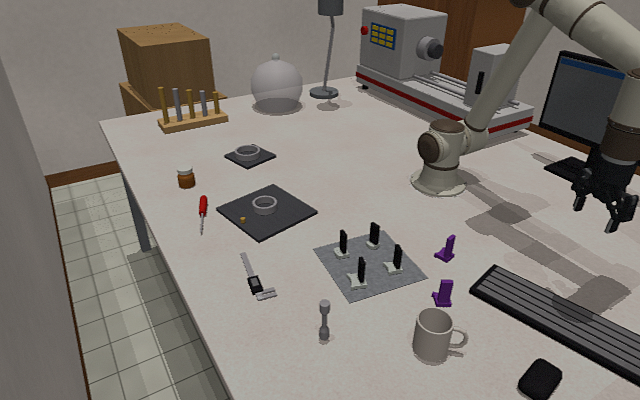

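The top view shows the large plate at about (356,160). The smaller tube is on it at (358,157), the larger on the spare plate at (480,191), so the tube to check is tube_s. The four leaves on the mat are at (221,173), (259,183), (216,209) and (252,214). Purple look-alikes are at (166,217) and (203,261), and a small orange thing sits on the plate at (346,130).

```bash
cat > h.py <<'E'
import numpy as np, cv2
from bench import arm
from scipy.spatial.transform import Rotation as R
def ray(p,uv,z):
    "world point at height z seen at pixel uv under camera params p"
    d=p["R"].T@np.linalg.solve(p["intrinsics"],[*uv,1.]); c=-p["R"].T@p["t"]
    return c+d*(z-c[2])/d[2]
def proj(p,X):
    x=p["intrinsics"]@(p["R"]@np.array(X,float).T+p["t"][:,None]); return (x[:2]/x[2]).T
def snap(n,f):
    p=arm.camera_params(n); im=cv2.cvtColor(arm.get_image(n),cv2.COLOR_RGB2BGR); cv2.imwrite("pics/"+f,im); return p,im
def goal(pos,yaw):
    "shift (tool axes) and turn to TCP pos, pointing down, tool x at world yaw"
    s=arm.read_state(); r=R.from_quat(s["ee_rot"])
    g=R.from_matrix([[np.cos(yaw),np.sin(yaw),0],[np.sin(yaw),-np.cos(yaw),0],[0,0,-1]])
    print("shift",np.round(r.inv().apply(np.array(pos)-s["position"]),1),"turn",np.round((r.inv()*g).as_rotvec(),3),"tcp",s["position"].round(1),"t",s["clock"])
E
python3 - <<'E'
from h import *
p=arm.camera_params("top")
for n,uv,z in [("tube",(358,157),37),("L",(480,191),37),("a",(221,173),15),("b",(259,183),15),("c",(216,209),15),("d",(252,214),15),("mat",(239,192),3),("orange",(346,130),12)]: print(n,ray(p,uv,z).round())
w=arm.camera_params("wrist"); s=arm.read_state()
print(w, R.from_quat(s["ee_rot"]).as_matrix().round(3))
print("cam in tool",R.from_quat(s["ee_rot"]).inv().apply(-w["R"].T@w["t"]-s["position"]))
goal([490,240,330],1.57-0.22)
im=cv2.imread("pics/top0.png")[100:260,140:420]
cv2.imwrite("pics/c.png",cv2.resize(im,None,fx=2.8,fy=2.8,interpolation=cv2.INTER_CUBIC))
E
```

```text
tube [ 630. -149.   37.]
L [ 526. -538.   37.]
a [572. 295.  15.]
b [542. 169.  15.]
c [453. 303.  15.]
d [439. 187.  15.]
mat [513. 235.   3.]
orange [ 731. -111.   12.]
{'intrinsics': array([[290.3081938 ,   0.        , 328.44093691],
       [  0.        , 290.3081938 , 197.91037231],
       [  0.        ,   0.        ,   1.        ]]), 'R': array([[-0.23730949, -0.97143235,  0.00184329],
       [-0.92199301,  0.22582886,  0.31453174],
       [-0.30596257,  0.07294187, -0.94924517]]), 't': array([624.25572536, -41.76567691, 379.41564801])} [[ 0.972 -0.237 -0.   ]
 [-0.237 -0.972 -0.002]
 [ 0.     0.002 -1.   ]]
cam in tool [ 8.02053337e+01 -1.37543685e-01 -1.41807660e+02]
shift [419.4 275.5 -99.1] turn [ 2.000e-03  1.000e-03 -1.589e+00] tcp [147.7 606.8 230.3] t 0.1
```

View pics/c.png

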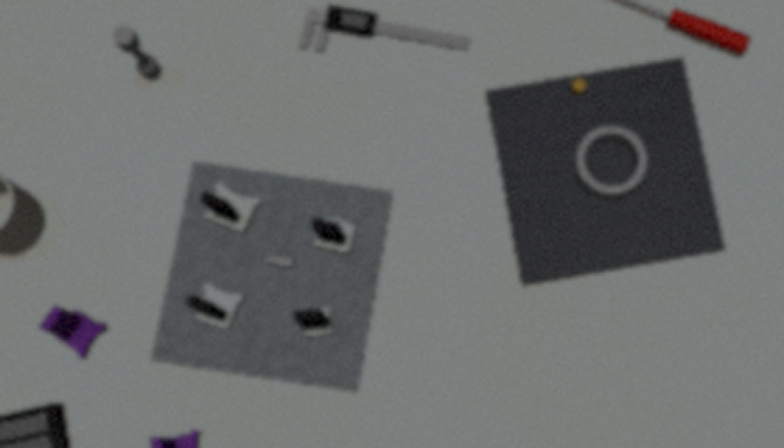

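The crop suggests a (upper left) is concave_l, c (lower left) concave_s, b (upper right) convex_l and d (lower right) convex_s. I'll check this from close by with the wrist camera.

Call:
{"method": "servo_tool", "body": {
  "rows": [
    [[85,379,280,30,0,0,0],[85,379,280,30,0,0,0],[85,379,280,30,0,0,0],[85,379,280,30,0,0,0],[85,379,280,30,0,0,0],[85,379,280,30,0,0,0],[85,379,280,30,0,0,0],[85,379,280,30,0,0,0],[85,379,280,30,0,0,0]]
  ]
}}

```text
clock: 1.23
position: [450.6, 243.4, 200.6]
ee_rot: [0.993, -0.121, -0.001, 0.001]
contact_force: [-0.5, 0.2, -0.1]
gripper_width: 84.9
grasp_force: 0.0
```

```bash
python3 - <<'E'
from h import *
s=arm.read_state();print(s["clock"],s["position"].round(1),s["ee_rot"],s["contact_force"].round(2))
p,im=snap("wrist","w1.png"); np.save("w1p.npy",p,allow_pickle=True)
print(np.abs(arm.read_state()["joint_vel"]).max())
E
```

```text
1.225 [450.6 243.4 200.6] [ 9.92623524e-01 -1.21234504e-01 -5.72436976e-04  6.37718694e-04] [-0.48  0.19 -0.09]
0.03881415774363384
```

View pics/w1.png

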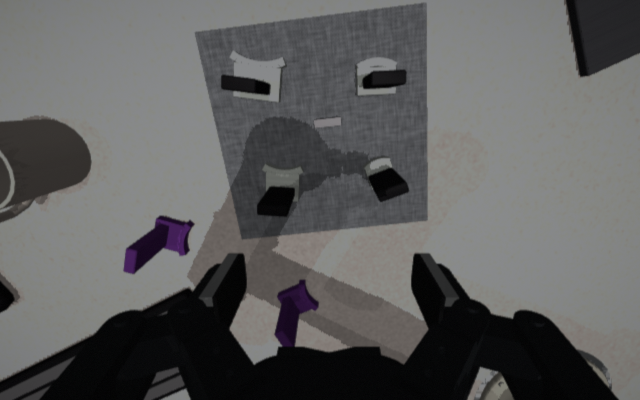

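The wrist view shows concave_s at (283,180), the narrower hollow leaf, and convex_s at (385,175). The larger pair are at (258,75) and (380,75). All edges face up in the picture. I'll enlarge the two I need.

```bash
python3 - <<'E'
import cv2
im=cv2.imread("pics/w1.png")[140:230,245:425]
cv2.imwrite("pics/c2.png",cv2.convertScaleAbs(cv2.resize(im,None,fx=4.4,fy=4.4,interpolation=cv2.INTER_CUBIC),alpha=1.3))
E
```

```text
(no output)
```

View pics/c2.png

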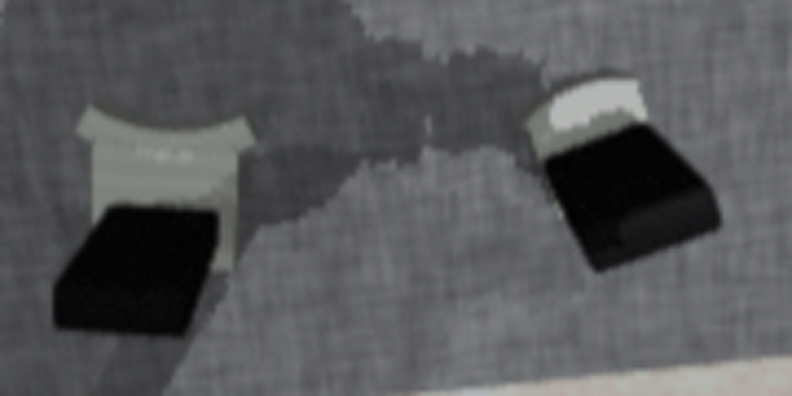

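```bash
python3 - <<'E'
from h import *
from scipy.optimize import least_squares
p=np.load("w1p.npy",allow_pickle=True).item()
B=[(6,15,12),(6,-15,12),(-6,15,77),(-6,-15,77)]
D={"concave_s":(B+[(26,0,12)],[(110,207),(217,212),(55,327),(184,335),(163,132)],(455,290,0)),
"convex_s":(B+[(20,0,12)],[(547,158),(645,125),(600,270),(720,222),(583,90)],(440,187,0))}
for n,(L,uv,g) in D.items():
    L=np.array(L,float); uv=np.array(uv)/4.4+[245,140]
    def f(q):
        c,s=np.cos(q[2]),np.sin(q[2])
        W=np.c_[q[0]+c*L[:,0]-s*L[:,1],q[1]+s*L[:,0]+c*L[:,1],L[:,2]+3]
        return (proj(p,W)-uv).ravel()
    r=least_squares(f,g); print(n,r.x.round(3),r.fun.round(1))
E
```

```text
concave_s [ 4.44279e+02  3.01183e+02 -2.97000e-01] [-0.7 -1.4  0.7 -1.3 -0.9  1.6  0.7  1.2  0.2 -0.4]
convex_s [4.34637e+02 1.83772e+02 1.19000e-01] [-1.5 -0.7  1.  -2.2 -0.8  1.6  2.1  1.9 -1.1 -1. ]
```

```bash
python3 - <<'E'
from h import *
print(arm.read_state()["joints"].round(2))
goal([444.3,301.2,110],-0.297+np.pi/2); goal([444.3,301.2,110],-0.297-np.pi/2)
E
```

```text
[ 0.81  0.22 -0.31 -0.   -1.04  0.51]
shift [-19.1 -53.7  90.8] turn [ 0.000e+00  1.000e-03 -1.515e+00] tcp [450.1 244.5 200.8] t 1.275
shift [-19.1 -53.7  90.8] turn [ 1.000e-03 -0.000e+00  1.626e+00] tcp [450.1 244.5 200.8] t 1.275
```

Call:
{"method": "servo_tool", "body": {
  "rows": [
    [[85,-19,-53.5,90,0,0,1.626],[85,-19,-53.5,90,0,0,1.626],[85,-19,-53.5,90,0,0,1.626],[85,-19,-53.5,90,0,0,1.626],[85,-19,-53.5,90,0,0,1.626],[85,-19,-53.5,90,0,0,1.626],[85,-19,-53.5,90,0,0,1.626],[85,-19,-53.5,90,0,0,1.626],[85,-19,-53.5,90,0,0,1.626],[85,-19,-53.5,90,0,0,1.626]]
  ]
}}

```text
clock: 2.52
position: [443.3, 302.9, 111.3]
ee_rot: [-0.597, 0.802, 0.0, -0.0]
contact_force: [0.8, -0.8, -0.1]
gripper_width: 84.8
grasp_force: 0.0
```

```bash
python3 - <<'E'
from h import *
goal([444.3,301.2,43],-0.297-np.pi/2)
snap("wrist","w2.png")
E
```

```text
shift [ 1.3 -1.4 68.3] turn [0.    0.    0.006] tcp [443.3 302.9 111.3] t 2.525
```

View pics/w2.png

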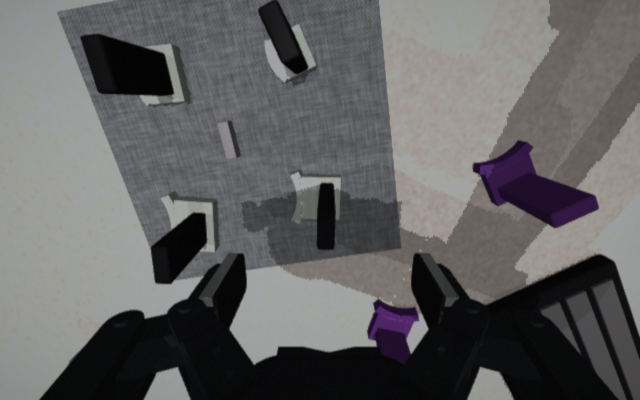

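concave_s's handle, at about (327,215), stands upright midway between the fingers, so I descend and close.

Call:
{"method": "servo_tool", "body": {
  "rows": [
    [[85,0,0,40,0,0,0],[85,0,0,67,0,0,0],[85,0,0,67,0,0,0],[5,0,0,67,0,0,0],[5,0,0,67,0,0,0],[5,0,0,67,0,0,0],[5,0,0,67,0,0,0],[5,0,0,67,0,0,0]]
  ]
}}

```text
clock: 3.58
position: [444.1, 302.2, 44.9]
ee_rot: [-0.596, 0.803, 0.0, 0.0]
contact_force: [-0.9, 0.4, 4.0]
gripper_width: 11.3
grasp_force: 59.4
```

Call:
{"method": "servo_tool", "body": {
  "rows": [
    [[5,0,0,-55,0,0,0],[5,0,0,-105,0,0,0]]
  ]
}}

```text
clock: 3.82
position: [443.7, 301.6, 150.0]
ee_rot: [-0.596, 0.803, -0.0, -0.001]
contact_force: [1.3, 1.4, -1.9]
gripper_width: 11.2
grasp_force: 58.8
```

```bash
python3 - <<'E'
from h import *
print(arm.read_state()["contact_force"].round(1))
goal([544,-122.6,130],-0.297-np.pi/2)
E
```

```text
[ 1.3  1.4 -1.9]
shift [ 376.9 -218.9   20.5] turn [ 0.001 -0.002  0.003] tcp [443.7 301.6 150. ] t 3.825
```

Call:
{"method": "servo_tool", "body": {
  "rows": [
    [[5,377,-219,0,0,0,0],[5,377,-219,0,0,0,0],[5,377,-219,0,0,0,0],[5,377,-219,0,0,0,0],[5,377,-219,0,0,0,0],[5,377,-219,0,0,0,0],[5,377,-219,0,0,0,0],[5,377,-219,20,0,0,0],[5,377,-219,20,0,0,0],[5,377,-219,20,0,0,0]]
  ]
}}

```text
clock: 5.08
position: [544.5, -121.8, 129.6]
ee_rot: [-0.596, 0.803, -0.0, -0.0]
contact_force: [0.7, 0.6, -1.0]
gripper_width: 11.3
grasp_force: 59.0
```

```bash
python3 - <<'E'
from h import *
s=arm.read_state(); print(s["position"],s["contact_force"])
p,im=snap("wrist","w3.png"); np.save("w3p.npy",p,allow_pickle=True)
g=proj(p,[[630,-149,37]]);print(g)
E
```

```text
[ 544.48154349 -121.8311897   129.59370183] [ 0.73394816  0.60700737 -0.96721996]
[[222.53051239 199.88086456]]
```

View pics/w3.png

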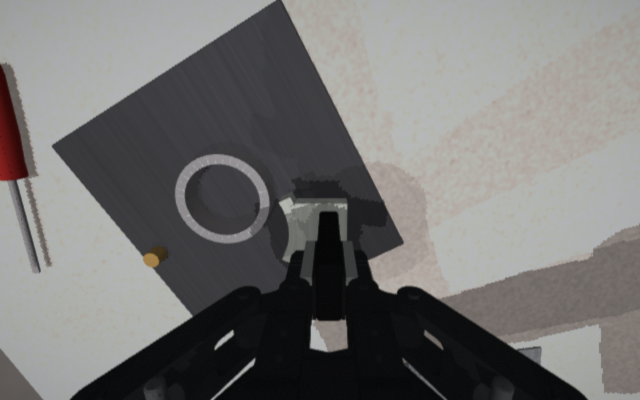

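```bash
cat > ring.py <<'E'
from h import *
from scipy.optimize import minimize
def ring(p,im,c0,zt=37,zb=12,r=40):
    g=cv2.cvtColor(im,cv2.COLOR_BGR2GRAY); a=np.linspace(0,2*np.pi,90)
    def hull(c,k=1):
        P=np.vstack([np.c_[c[0]+k*r*np.cos(a),c[1]+k*r*np.sin(a),0*a+z] for z in (zt,zb)])
        return cv2.convexHull(proj(p,P).astype(np.float32))
    roi=np.zeros_like(g); cv2.fillConvexPoly(roi,hull(c0,1.2).astype(np.int32),255)
    t,_=cv2.threshold(g[roi>0],0,255,cv2.THRESH_OTSU)
    m=((g>t)&(roi>0)).astype(np.uint8)
    n,l,st,_=cv2.connectedComponentsWithStats(m); k=1+st[1:,4].argmax()
    ct,_=cv2.findContours((l==k).astype(np.uint8),cv2.RETR_EXTERNAL,cv2.CHAIN_APPROX_NONE)
    h=cv2.convexHull(max(ct,key=len)).reshape(-1,2).astype(float)
    def cost(c):
        H=hull(c); return sum(min(abs(cv2.pointPolygonTest(H,(x,y),True)),4)**2 for x,y in h)
    o=minimize(cost,c0,method="Nelder-Mead",options=dict(xatol=.05,initial_simplex=[c0,[c0[0]+6,c0[1]],[c0[0],c0[1]+6]]))
    return o.x,np.sqrt(o.fun/len(h)),hull(o.x)
E
python3 - <<'E'
from ring import *
p=np.load("w3p.npy",allow_pickle=True).item(); im=cv2.imread("pics/w3.png")
x,e,H=ring(p,im,[630,-149]); print("axis",x,e)
pt=arm.camera_params("top"); print("top",ring(pt,cv2.imread("pics/top0.png"),[630,-149])[:2])
S=3; b=cv2.resize(im[140:330,165:365],None,fx=S,fy=S,interpolation=cv2.INTER_CUBIC)
q=lambda u:((np.array(u)-[165,140])*S+1).astype(np.int32).reshape(-1,1,2)
cv2.polylines(b,[q(H)],True,(0,255,0),1)
s=arm.read_state(); yaw=R.from_quat(s["ee_rot"]).as_matrix()[:2,0]; yaw=np.arctan2(yaw[1],yaw[0])+np.pi/2; print(yaw)
ys=np.linspace(-20,20,15); edge=[(66-np.sqrt(1600-y*y),y,12) for y in ys]
for L,c in ((edge,(0,0,255)),([(-12,-20,12),(-12,20,12)],(255,0,0)),([(6,-15,12),(6,-15,77),(-6,-15,77),(-6,-15,12)],(0,255,255))):
    L=np.array(L); o=s["position"]-[0,0,41.9]
    W=np.c_[o[0]+np.cos(yaw)*L[:,0]-np.sin(yaw)*L[:,1],o[1]+np.sin(yaw)*L[:,0]+np.cos(yaw)*L[:,1],o[2]+L[:,2]]
    cv2.polylines(b,[q(proj(p,W))],False,c,1)
cv2.imwrite("pics/o3.png",b)
E
```

```text
axis [ 631.22866613 -148.66733082] 2.2987862651544737
top (array([ 635.46222987, -150.21162078]), np.float64(0.5230980585501968))
-0.29249483561331524
```

View pics/o3.png

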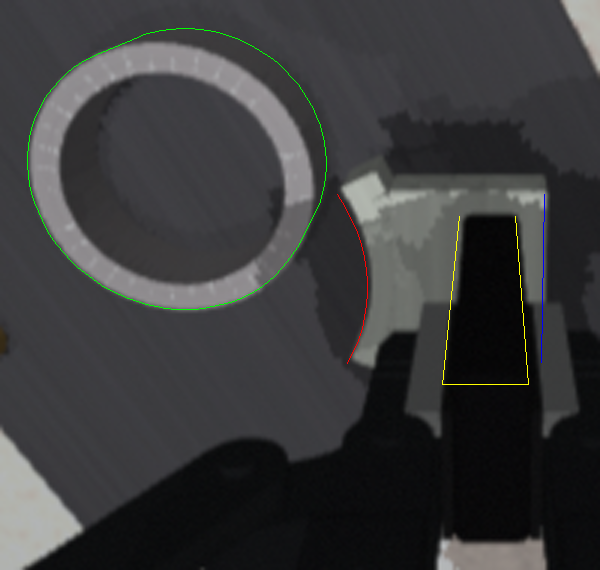

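The overlay shows the held leaf where predicted: its edge at crop (366,290) and its corner at (546,192) both match. The ring fit took in the dark wall, so I refit on the top face only.

```bash
python3 - <<'E'
from ring import *
p=np.load("w3p.npy",allow_pickle=True).item(); im=cv2.imread("pics/w3.png")
x,e,H=ring(p,im,[631,-149],zb=36.9); print("axis",x,e)
print("top",ring(arm.camera_params("top"),cv2.imread("pics/top0.png"),[631,-149],zb=36.9)[:2])
s=arm.read_state(); 
yaw=-0.2925;u=np.array([np.cos(yaw),np.sin(yaw)])
for k in (72,):
    o=x-k*u; goal([o[0],o[1],54.5],yaw-np.pi/2)
E
```

```text
axis [ 630.71583444 -148.70073202] 0.3034424901529273
top (array([ 631.97314524, -149.14342107]), np.float64(0.34908414137689053))
shift [  1.2 -18.1  75.5] turn [-0.001  0.     0.   ] tcp [ 544.7 -121.6  130. ] t 5.125
```

Call:
{"method": "servo_tool", "body": {
  "rows": [
    [[5,1,-6,50,0,0,0],[5,1,-8,71,0,0,0],[5,1,-8,73,0,0,0],[5,1,-8,75,0,0,0],[5,1,-8,75,0,0,0]]
  ]
}}

```text
clock: 5.75
position: [552.6, -125.2, 55.7]
ee_rot: [-0.596, 0.803, -0.001, 0.001]
contact_force: [0.7, 0.6, -2.0]
gripper_width: 11.5
grasp_force: 59.0
```

Call:
{"method": "servo_tool", "body": {
  "rows": [
    [[5,0,0,1.5,0,0,0],[5,0,0,1.5,0,0,0]]
  ]
}}

```text
clock: 6.0
position: [552.5, -125.5, 53.9]
ee_rot: [-0.596, 0.803, -0.001, 0.001]
contact_force: [0.0, 1.1, 3.4]
gripper_width: 11.2
grasp_force: 59.6
```

Call:
{"method": "servo_tool", "body": {
  "rows": [
    [[5,0,0,0.8,0,0,0],[5,0,0,0.8,0,0,0]]
  ]
}}

```text
clock: 6.25
position: [552.6, -125.6, 53.9]
ee_rot: [-0.596, 0.803, -0.001, 0.001]
contact_force: [-1.1, 0.9, 8.2]
gripper_width: 11.4
grasp_force: 60.5
```

Call:
{"method": "servo_tool", "body": {
  "rows": [
    [[5,0,-6,-1,0,0,0],[5,0,-12,-1,0,0,0],[5,0,-12,-1,0,0,0]]
  ]
}}

```text
clock: 6.62
position: [563.6, -129.4, 53.9]
ee_rot: [-0.596, 0.803, -0.0, -0.0]
contact_force: [-2.4, 1.0, 6.1]
gripper_width: 11.3
grasp_force: 60.3
```

Call:
{"method": "servo_tool", "body": {
  "rows": [
    [[5,0,-1,0,0,0,0],[5,0,-2,0,0,0,0],[5,0,-2,0,0,0,0]]
  ]
}}

```text
clock: 7.0
position: [564.7, -129.8, 53.9]
ee_rot: [-0.596, 0.803, 0.0, -0.001]
contact_force: [-4.0, 1.0, 7.9]
gripper_width: 11.2
grasp_force: 60.4
```

Call:
{"method": "servo_tool", "body": {
  "rows": [
    [[5,0,-0.5,-0.8,0,0,0],[5,0,-1,-0.8,0,0,0],[5,0,-1,-0.8,0,0,0]]
  ]
}}

```text
clock: 7.38
position: [565.8, -130.0, 53.9]
ee_rot: [-0.596, 0.803, 0.0, -0.0]
contact_force: [-2.6, 0.4, 4.8]
gripper_width: 11.2
grasp_force: 59.9
```

Call:
{"method": "servo_tool", "body": {
  "rows": [
    [[5,0,-0.5,0,0,0,0],[5,0,-1,0,0,0,0],[5,0,-1,0,0,0,0]]
  ]
}}

```text
clock: 7.75
position: [567.0, -130.2, 53.9]
ee_rot: [-0.596, 0.803, 0.0, -0.0]
contact_force: [-3.1, 0.6, 5.0]
gripper_width: 11.5
grasp_force: 60.0
```

Call:
{"method": "servo_tool", "body": {
  "rows": [
    [[5,0,-0.5,0,0,0,0],[5,0,-1,0,0,0,0],[5,0,-1,0,0,0,0]]
  ]
}}

```text
clock: 8.12
position: [567.3, -130.4, 53.9]
ee_rot: [-0.596, 0.803, 0.001, -0.001]
contact_force: [-4.4, 1.4, 6.2]
gripper_width: 10.9
grasp_force: 60.2
```

Call:
{"method": "servo_tool", "body": {
  "rows": [
    [[5,0,-0.5,0,0,0,0],[5,0,-0.8,0,0,0,0],[5,0,-0.8,0,0,0,0]]
  ]
}}

```text
clock: 8.5
position: [567.4, -130.4, 53.9]
ee_rot: [-0.596, 0.803, 0.001, -0.001]
contact_force: [-6.4, 2.4, 7.9]
gripper_width: 11.0
grasp_force: 60.4
```

Call:
{"method": "servo_tool", "body": {
  "rows": [
    [[5,0,0,-1,0,0,0],[5,1,0,-1,0,0,0],[5,1,0,-1,0,0,0]]
  ]
}}

```text
clock: 8.88
position: [567.4, -130.7, 54.0]
ee_rot: [-0.596, 0.803, 0.001, -0.001]
contact_force: [-3.9, 4.7, 2.8]
gripper_width: 11.1
grasp_force: 59.6
```

Call:
{"method": "servo_tool", "body": {
  "rows": [
    [[5,-1,0,0,0,0,0],[5,-2,0,0,0,0,0],[5,-2,0,0,0,0,0]]
  ]
}}

```text
clock: 9.25
position: [567.9, -129.8, 54.0]
ee_rot: [-0.596, 0.803, 0.001, -0.001]
contact_force: [-5.0, 1.5, -0.2]
gripper_width: 11.0
grasp_force: 59.3
```

Call:
{"method": "servo_tool", "body": {
  "rows": [
    [[5,-1,-0.2,0.4,0,0,0],[5,-1,-0.2,0.4,0,0,0],[5,-1,-0.2,0.4,0,0,0]]
  ]
}}

```text
clock: 9.62
position: [568.5, -129.1, 54.0]
ee_rot: [-0.596, 0.803, 0.001, -0.001]
contact_force: [-4.9, -0.5, 1.4]
gripper_width: 11.0
grasp_force: 59.5
```

Call:
{"method": "servo_tool", "body": {
  "rows": [
    [[5,0.5,0,0,0,0,0],[5,0.5,0,0,0,0,0]]
  ]
}}

```text
clock: 9.88
position: [568.4, -129.3, 54.0]
ee_rot: [-0.596, 0.803, 0.001, -0.001]
contact_force: [-4.7, 1.6, 1.3]
gripper_width: 11.1
grasp_force: 59.5
```

Call:
{"method": "servo_tool", "body": {
  "rows": [
    [[5,-1.5,0,0,0,0,0],[5,-1.5,0,0,0,0,0],[5,-1.5,0,0,0,0,0]]
  ]
}}

```text
clock: 10.25
position: [568.7, -128.5, 54.0]
ee_rot: [-0.595, 0.803, 0.001, -0.001]
contact_force: [-6.4, -1.1, 1.2]
gripper_width: 11.2
grasp_force: 59.5
```

Call:
{"method": "servo_tool", "body": {
  "rows": [
    [[5,-1,-0.2,0,0,0,0],[5,-1,-0.2,0,0,0,0],[5,-1,-0.2,0,0,0,0]]
  ]
}}

```text
clock: 10.62
position: [568.8, -128.2, 54.1]
ee_rot: [-0.595, 0.804, 0.001, -0.002]
contact_force: [-6.5, -4.1, 2.0]
gripper_width: 11.3
grasp_force: 59.6
```

Call:
{"method": "servo_tool", "body": {
  "rows": [
    [[5,0.9,-0.2,0,0,0,0],[5,0.9,-0.4,0,0,0,0],[5,0.9,-0.4,0,0,0,0]]
  ]
}}

```text
clock: 11.0
position: [568.8, -128.5, 54.1]
ee_rot: [-0.595, 0.804, 0.001, -0.001]
contact_force: [-6.2, -0.2, 3.7]
gripper_width: 11.2
grasp_force: 59.7
```

Call:
{"method": "servo_tool", "body": {
  "rows": [
    [[5,0.3,-0.4,-0.3,0,0,0],[5,0.4,-0.7,-0.3,0,0,0],[5,0.4,-0.7,-0.3,0,0,0]]
  ]
}}

```text
clock: 11.38
position: [568.9, -128.6, 54.1]
ee_rot: [-0.595, 0.804, 0.002, -0.002]
contact_force: [-7.0, 0.5, 3.1]
gripper_width: 11.4
grasp_force: 59.7
```

Call:
{"method": "servo_tool", "body": {
  "rows": [
    [[5,0.2,-0.4,0,0,0,0],[5,0.2,-0.6,0,0,0,0],[5,0.2,-0.6,0,0,0,0]]
  ]
}}

```text
clock: 11.75
position: [568.9, -128.6, 54.1]
ee_rot: [-0.595, 0.804, 0.002, -0.002]
contact_force: [-8.9, 3.2, 4.7]
gripper_width: 11.2
grasp_force: 59.9
```

Call:
{"method": "servo_tool", "body": {
  "rows": [
    [[5,0,0,0,0,0,0],[5,0,0,0,0,0,0],[5,0,0,0,0,0,0],[5,0,0,0,0,0,0],[5,0,0,0,0,0,0],[5,0,0,0,0,0,0],[5,0,0,0,0,0,0],[5,0,0,0,0,0,0],[5,0,0,0,0,0,0],[5,0,0,0,0,0,0]]
  ]
}}

```text
clock: 13.0
position: [568.9, -128.6, 54.1]
ee_rot: [-0.595, 0.804, 0.002, -0.002]
contact_force: [-8.5, 2.9, 4.5]
gripper_width: 11.0
grasp_force: 59.9
```

Call:
{"method": "servo_tool", "body": {
  "rows": [
    [[5,0,0.6,-0.2,0,0,0],[5,0,1.0,-0.2,0,0,0],[5,0,1.0,-0.2,0,0,0]]
  ]
}}

```text
clock: 13.38
position: [568.8, -128.6, 54.1]
ee_rot: [-0.595, 0.804, 0.001, -0.001]
contact_force: [-5.2, 0.7, 0.7]
gripper_width: 11.4
grasp_force: 59.5
```

Call:
{"method": "servo_tool", "body": {
  "rows": [
    [[5,0,0.4,0.3,0,0,0],[5,0,0.4,0.3,0,0,0]]
  ]
}}

```text
clock: 13.62
position: [568.7, -128.6, 54.0]
ee_rot: [-0.595, 0.803, 0.001, -0.001]
contact_force: [-5.9, 0.6, 1.6]
gripper_width: 11.5
grasp_force: 59.6
```

Call:
{"method": "servo_tool", "body": {
  "rows": [
    [[5,0,0.4,0,0,0,0],[5,0,0.4,0,0,0,0],[40,0,0.4,0,0,0,0],[40,0,0.4,0,0,0,0],[40,0,0.4,0,0,0,0],[40,0,0.4,-1,0,0,0]]
  ]
}}

```text
clock: 14.38
position: [570.3, -128.4, 55.8]
ee_rot: [-0.596, 0.803, -0.0, 0.0]
contact_force: [0.5, -0.5, 0.6]
gripper_width: 39.9
grasp_force: 0.0
```

```bash
python3 - <<'E'
from h import *
s=arm.read_state(); print(s["position"],s["contact_force"],s["gripper_width"],s["joints"].round(2))
E
```

```text
[ 570.26357882 -128.37203513   55.75381376] [ 0.49692609 -0.54108405  0.56356747] 39.89977488969248 [ 0.06  0.5  -0.31  0.   -0.77 -0.35]
```

Call:
{"method": "servo_tool", "body": {
  "rows": [
    [[40,0,0,-50,0,0,0],[60,0,0,-100,0,0,0]]
  ]
}}

```text
clock: 14.62
position: [569.7, -128.4, 156.5]
ee_rot: [-0.596, 0.803, 0.0, -0.0]
contact_force: [1.3, 0.5, 0.4]
gripper_width: 56.5
grasp_force: 0.0
```

```bash
python3 - <<'E'
from h import *
snap("wrist","w4.png")
goal([434.6,183.8,112],.119-np.pi/2)
E
```

```text
shift [-259.5  224.4   50.2] turn [-0.014 -0.001 -0.411] tcp [ 574.2 -129.1  164.9] t 14.675
```

Call:
{"method": "servo_tool", "body": {
  "rows": [
    [[60,-259,224,0,0,0,-0.411],[60,-259,224,0,0,0,-0.411],[85,-259,224,0,0,0,-0.411],[85,-259,224,0,0,0,-0.411],[85,-259,224,0,0,0,-0.411],[85,-259,224,0,0,0,-0.411],[85,-259,224,40,0,0,-0.411],[85,-259,224,40,0,0,-0.411],[85,-259,224,40,0,0,-0.411]]
  ]
}}

```text
clock: 15.8
position: [431.2, 184.5, 116.5]
ee_rot: [0.747, -0.665, 0.0, -0.001]
contact_force: [1.1, -0.0, -0.4]
gripper_width: 85.0
grasp_force: 0.0
```

```bash
python3 - <<'E'
from h import *
s=arm.read_state(); print(s["position"],s["gripper_width"])
p,im=snap("wrist","w5.png"); np.save("w5p.npy",p,allow_pickle=True)
goal([434.6,183.8,44.9],.119-np.pi/2)
b=cv2.resize(im[130:300,200:440],None,fx=2.3,fy=2.3,interpolation=cv2.INTER_CUBIC)
w4=cv2.resize(cv2.imread("pics/w4.png")[100:340,150:370],None,fx=1,fy=391/240)
w4=cv2.imread("pics/w4.png")[100:296,130:370]
cv2.imwrite("pics/o5.png",np.hstack([b,cv2.copyMakeBorder(w4,0,b.shape[0]-196,0,0,cv2.BORDER_CONSTANT)]))
E
```

```text
[431.23247634 184.54575923 116.51067203] 84.98365769731069
shift [ 1.3 -2.9 71.9] turn [-0.002  0.001 -0.002] tcp [431.5 184.6 116.8] t 15.85
```

View pics/o5.png

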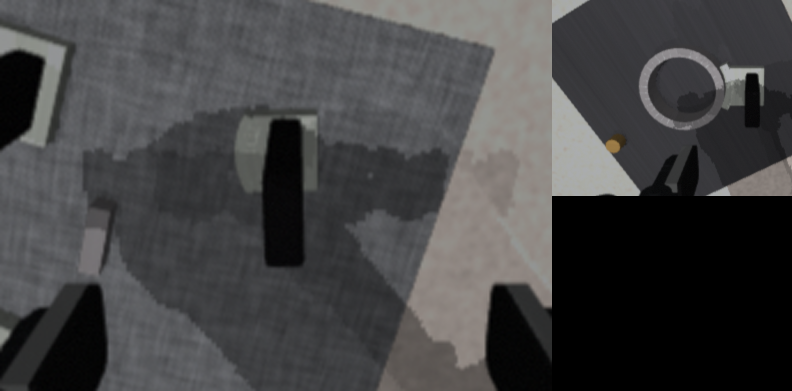

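The left half shows convex_s square between the fingers, its handle top at (285,265) in the crop. The right half shows concave_s standing against the tube. Grasping convex_s now.

Call:
{"method": "servo_tool", "body": {
  "rows": [
    [[85,1,-2.5,40,0,0,0],[85,1,-2.5,72,0,0,0],[85,1,-2.5,72,0,0,0],[5,1,-2.5,72,0,0,0],[5,1,-2.5,72,0,0,0],[5,1,-2.5,72,0,0,0],[5,1,-2.5,72,0,0,0],[5,1,-2.5,72,0,0,0]]
  ]
}}

```text
clock: 16.85
position: [433.2, 183.9, 44.0]
ee_rot: [0.747, -0.664, 0.0, -0.0]
contact_force: [-0.2, -0.1, 3.2]
gripper_width: 11.3
grasp_force: 60.3
```

Call:
{"method": "servo_tool", "body": {
  "rows": [
    [[5,0,0,-55,0,0,0],[5,0,0,-105,0,0,0],[5,0,0,-105,0,0,0]]
  ]
}}

```text
clock: 17.23
position: [435.0, 185.3, 152.3]
ee_rot: [0.747, -0.664, 0.001, -0.004]
contact_force: [-0.4, 0.3, -2.0]
gripper_width: 11.4
grasp_force: 59.9
```

```bash
python3 - <<'E'
from h import *
print(arm.read_state()["contact_force"].round(1))
goal([635.4,-147.5,120],.118-np.pi/2)
E
```

```text
[-0.4  0.3 -2. ]
shift [ 354.2 -159.7   31.8] turn [-0.008  0.005 -0.   ] tcp [435.  185.3 152.3] t 17.225
```

Call:
{"method": "servo_tool", "body": {
  "rows": [
    [[5,355,-159,0,0,0,0],[5,355,-159,0,0,0,0],[5,355,-159,0,0,0,0],[5,355,-159,0,0,0,0],[5,355,-159,0,0,0,0],[5,355,-159,0,0,0,0],[5,355,-159,0,0,0,0],[5,355,-159,0,0,0,0],[5,355,-159,20,0,0,0],[5,355,-159,20,0,0,0]]
  ]
}}

```text
clock: 18.48
position: [630.1, -148.4, 126.6]
ee_rot: [0.748, -0.664, -0.002, 0.001]
contact_force: [-0.6, 0.1, -1.7]
gripper_width: 11.1
grasp_force: 59.7
```

```bash
python3 - <<'E'
from ring import *
p,im=snap("wrist","w6.png")
s=arm.read_state(); print(s["position"].round(1),s["contact_force"].round(1))
goal([635.4,-147.5,85],.118-np.pi/2)
S=3; b=im[110:310,190:450]; c0=(190,110); b=cv2.resize(b,None,fx=S,fy=S,interpolation=cv2.INTER_CUBIC)
q=lambda u:((np.array(u)-c0)*S+1).astype(np.int32).reshape(-1,1,2)
x=R.from_quat(s["ee_rot"]).as_matrix()[:2,0]; yaw=np.arctan2(x[1],x[0])+np.pi/2
edge=[(-12+np.sqrt(1024-y*y),y,12) for y in np.linspace(-16,16,15)]
for L,c in ((edge,(0,0,255)),([(-12,-16,12),(15.7,-16,12)],(255,0,0))):
    L=np.array(L); o=s["position"]-[0,0,41]
    W=np.c_[o[0]+np.cos(yaw)*L[:,0]-np.sin(yaw)*L[:,1],o[1]+np.sin(yaw)*L[:,0]+np.cos(yaw)*L[:,1],o[2]+L[:,2]]
    cv2.polylines(b,[q(proj(p,W))],False,c,1)
a=np.linspace(0,6.3,90)
for r in (32,40): cv2.polylines(b,[q(proj(p,np.c_[631.4+r*np.cos(a),-148+r*np.sin(a),0*a+37]))],True,(0,255,0),1)
cv2.imwrite("pics/o6.png",b)
E
```

```text
[ 631.2 -148.8  127.9] [ 0.4  0.5 -1.7]
shift [-0.7 -4.4 42.9] turn [0.003 0.001 0.001] tcp [ 631.2 -148.8  127.9] t 18.525
```

View pics/o6.png

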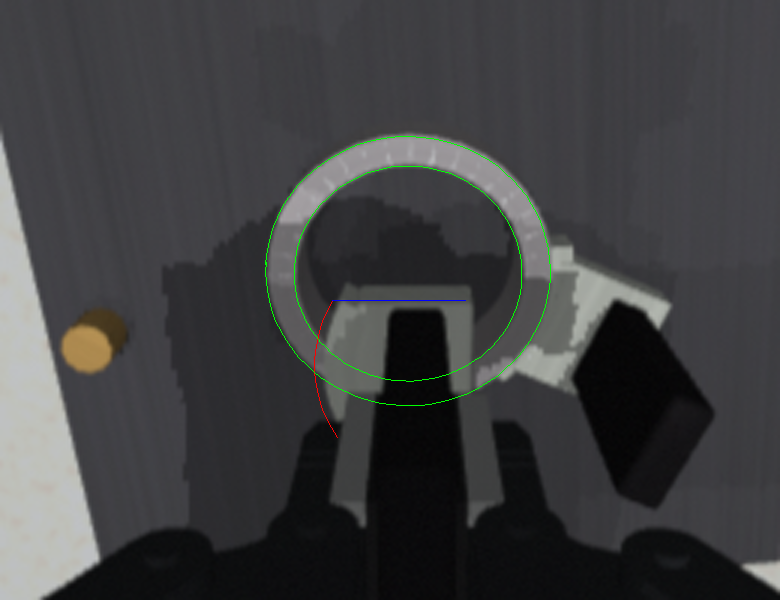

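The green rings sit right on the tube, so its axis is near (631.4,-148). The held convex_s is over the bore with its corners inside, and concave_s rests against the outside on the right. Lowering now.

Call:
{"method": "servo_tool", "body": {
  "rows": [
    [[5,-0.7,-2,30,0,0,0],[5,-0.7,-2,55,0,0,0],[5,-0.7,-2,65,0,0,0],[5,-0.7,-2,70,0,0,0],[5,-0.7,-2,70,0,0,0]]
  ]
}}

```text
clock: 19.15
position: [634.8, -149.2, 59.4]
ee_rot: [0.747, -0.664, 0.001, -0.0]
contact_force: [0.7, -0.2, -0.9]
gripper_width: 11.5
grasp_force: 59.7
```

Call:
{"method": "servo_tool", "body": {
  "rows": [
    [[5,-1.5,0,3,0,0,0],[5,-1.5,0,5,0,0,0],[5,-1.5,0,6,0,0,0],[5,-1.5,0,6.5,0,0,0],[5,-1.5,0,6.5,0,0,0]]
  ]
}}

```text
clock: 19.77
position: [634.2, -147.9, 53.0]
ee_rot: [0.747, -0.664, 0.0, -0.0]
contact_force: [-1.9, 1.6, 5.2]
gripper_width: 11.6
grasp_force: 60.8
```

Call:
{"method": "servo_tool", "body": {
  "rows": [
    [[5,0,-4,0.3,0,0,0],[5,0,-6,0.3,0,0,0],[5,0,-6,0.3,0,0,0]]
  ]
}}

```text
clock: 20.15
position: [639.6, -147.7, 53.0]
ee_rot: [0.747, -0.664, -0.0, 0.001]
contact_force: [-3.6, -0.2, 6.6]
gripper_width: 11.4
grasp_force: 61.2
```

Call:
{"method": "servo_tool", "body": {
  "rows": [
    [[5,0,-1,-0.8,0,0,0],[5,0,-2,-0.8,0,0,0],[5,0,-2,-0.8,0,0,0]]
  ]
}}

```text
clock: 20.52
position: [641.9, -147.3, 53.0]
ee_rot: [0.747, -0.665, -0.0, 0.0]
contact_force: [-2.9, -0.5, 5.7]
gripper_width: 11.4
grasp_force: 60.9
```

Call:
{"method": "servo_tool", "body": {
  "rows": [
    [[5,0,-0.6,0,0,0,0],[5,0,-1.2,0,0,0,0],[5,0,-1.2,0,0,0,0]]
  ]
}}

```text
clock: 20.9
position: [643.0, -147.1, 53.1]
ee_rot: [0.747, -0.665, -0.0, 0.0]
contact_force: [-2.6, 0.0, 5.6]
gripper_width: 11.3
grasp_force: 60.9
```

Call:
{"method": "servo_tool", "body": {
  "rows": [
    [[5,0,-0.5,0,0,0,0],[5,0,-1,0,0,0,0],[5,0,-1,0,0,0,0]]
  ]
}}

```text
clock: 21.28
position: [643.4, -147.1, 53.0]
ee_rot: [0.747, -0.665, -0.001, 0.001]
contact_force: [-4.0, 0.3, 5.7]
gripper_width: 11.5
grasp_force: 61.0
```

Call:
{"method": "servo_tool", "body": {
  "rows": [
    [[5,1,-0.4,-0.8,0,0,0],[5,1,-0.4,-0.8,0,0,0],[5,1,-0.4,-0.8,0,0,0]]
  ]
}}

```text
clock: 21.65
position: [643.6, -147.4, 53.1]
ee_rot: [0.747, -0.665, -0.001, 0.001]
contact_force: [-5.2, 1.9, 4.9]
gripper_width: 11.1
grasp_force: 60.6
```

Call:
{"method": "servo_tool", "body": {
  "rows": [
    [[5,-1,0,0,0,0,0],[5,-2,0,0,0,0,0],[5,-2,0,0,0,0,0]]
  ]
}}

```text
clock: 22.02
position: [643.6, -147.0, 53.1]
ee_rot: [0.747, -0.665, -0.0, 0.001]
contact_force: [-4.6, -4.5, 2.6]
gripper_width: 11.3
grasp_force: 60.4
```

Call:
{"method": "servo_tool", "body": {
  "rows": [
    [[5,1.2,-0.3,0,0,0,0],[5,1.2,-0.7,0,0,0,0],[5,1.2,-0.7,0,0,0,0]]
  ]
}}

```text
clock: 22.4
position: [643.7, -147.2, 53.1]
ee_rot: [0.747, -0.665, -0.001, 0.001]
contact_force: [-5.3, -0.5, 4.9]
gripper_width: 11.5
grasp_force: 60.8
```

Call:
{"method": "servo_tool", "body": {
  "rows": [
    [[5,0,-0.4,-0.3,0,0,0],[5,0,-0.8,-0.3,0,0,0],[5,0,-0.8,-0.3,0,0,0]]
  ]
}}

```text
clock: 22.78
position: [643.8, -147.2, 53.2]
ee_rot: [0.747, -0.665, -0.002, 0.002]
contact_force: [-7.2, -0.5, 5.8]
gripper_width: 11.5
grasp_force: 60.8
```

Call:
{"method": "servo_tool", "body": {
  "rows": [
    [[5,0.1,-0.3,-0.3,0,0,0],[5,0.1,-0.6,-0.4,0,0,0],[5,0.1,-0.6,-0.4,0,0,0]]
  ]
}}

```text
clock: 23.15
position: [643.9, -147.2, 53.2]
ee_rot: [0.747, -0.665, -0.003, 0.002]
contact_force: [-7.8, -1.1, 5.5]
gripper_width: 11.5
grasp_force: 60.6
```

Call:
{"method": "servo_tool", "body": {
  "rows": [
    [[5,0.1,-0.4,-0.4,0,0,0],[5,0.1,-0.4,-0.4,0,0,0],[5,0.1,-0.4,-0.4,0,0,0],[5,0.1,-0.4,-0.4,0,0,0],[5,0.1,-0.4,-0.4,0,0,0],[5,0.1,-0.4,-0.4,0,0,0],[5,0.1,-0.4,-0.4,0,0,0],[5,0.1,-0.4,-0.4,0,0,0],[5,0.1,-0.4,-0.4,0,0,0],[5,0.1,-0.4,-0.4,0,0,0]]
  ]
}}

```text
clock: 24.4
position: [644.0, -147.2, 53.2]
ee_rot: [0.747, -0.665, -0.003, 0.003]
contact_force: [-6.2, -1.0, 4.2]
gripper_width: 11.0
grasp_force: 60.4
```

Call:
{"method": "servo_tool", "body": {
  "rows": [
    [[5,0.1,-0.5,0,0,0,0],[5,0.1,-0.7,0,0,0,0],[5,0.1,-0.7,0,0,0,0]]
  ]
}}

```text
clock: 24.78
position: [644.0, -147.2, 53.2]
ee_rot: [0.747, -0.665, -0.003, 0.003]
contact_force: [-9.0, -1.5, 5.4]
gripper_width: 11.3
grasp_force: 60.7
```

```bash
python3 -c "
from h import *
for i in range(4): print(arm.read_state()['contact_force'].round(1)); arm.get_image('top')
s=arm.read_state();print(s['clock'],s['ee_rot'],s['wrist_torque'])"
```

```text
[-9.  -1.5  5.4]
[-8.9  0.6  5.6]
[-8.7 -1.3  4.4]
[-9.4 -1.   5.7]
24.975 [ 0.74702758 -0.66477649 -0.00348607  0.00314116] [-0.2321713   2.75654463  0.07608499]
```

Steady at about 9 N on the wrist, part of it plate friction. Holding there for over a second.

Call:
{"method": "servo_tool", "body": {
  "rows": [
    [[5,0,0,0,0,0,0],[5,0,0,0,0,0,0],[5,0,0,0,0,0,0],[5,0,0,0,0,0,0],[5,0,0,0,0,0,0],[5,0,0,0,0,0,0],[5,0,0,0,0,0,0],[5,0,0,0,0,0,0],[5,0,0,0,0,0,0],[5,0,0,0,0,0,0]]
  ]
}}

```text
clock: 26.22
position: [644.0, -147.2, 53.2]
ee_rot: [0.747, -0.665, -0.003, 0.003]
contact_force: [-9.6, -0.4, 5.4]
gripper_width: 11.0
grasp_force: 60.7
```

Call:
{"method": "servo_tool", "body": {
  "rows": [
    [[5,0,0.8,0,0,0,0],[5,0,1.4,0,0,0,0],[5,0,1.4,0,0,0,0]]
  ]
}}

```text
clock: 26.6
position: [643.9, -147.2, 53.2]
ee_rot: [0.747, -0.665, -0.002, 0.002]
contact_force: [-6.2, -1.0, 3.1]
gripper_width: 11.4
grasp_force: 60.4
```

Call:
{"method": "servo_tool", "body": {
  "rows": [
    [[5,0,0.6,0,0,0,0],[5,0,1,0,0,0,0],[5,0,1,0,0,0,0]]
  ]
}}

```text
clock: 26.98
position: [643.8, -147.2, 53.2]
ee_rot: [0.747, -0.665, -0.002, 0.001]
contact_force: [-5.1, -0.3, 0.4]
gripper_width: 11.1
grasp_force: 60.2
```

Call:
{"method": "servo_tool", "body": {
  "rows": [
    [[5,0,0.7,0.3,0,0,0],[5,0,0.7,0.3,0,0,0],[35,0,0.7,0.3,0,0,0],[35,0,0.7,0.3,0,0,0],[35,0,0.7,0.3,0,0,0],[35,0,0.7,0.3,0,0,0]]
  ]
}}

```text
clock: 27.72
position: [645.5, -147.0, 54.5]
ee_rot: [0.747, -0.664, 0.001, -0.001]
contact_force: [-0.2, -0.3, 0.0]
gripper_width: 35.2
grasp_force: 0.0
```

```bash
python3 -c "
from h import *
s=arm.read_state(); print(s['position'],s['contact_force'],s['gripper_width'])
snap('wrist','w7.png')"
```

```text
[ 645.45574493 -147.00715625   54.5422052 ] [-0.17435433 -0.28299629  0.00659303] 35.19545131253835
```

Call:
{"method": "servo_tool", "body": {
  "rows": [
    [[35,0,-1,-50,0,0,0],[50,0,-1,-110,0,0,0],[50,0,-1,-150,0,0,0],[50,-90,40,-170,0,0,0],[50,-90,40,-170,0,0,0],[50,-90,40,-170,0,0,0],[50,-90,40,-170,0,0,0]]
  ]
}}

```text
clock: 28.65
position: [594.8, -62.5, 224.3]
ee_rot: [0.747, -0.664, 0.0, -0.0]
contact_force: [-0.5, -0.0, 1.0]
gripper_width: 50.2
grasp_force: 0.0
```

```bash
python3 - <<'E'
from ring import *
p,im=snap("wrist","w8.png"); s=arm.read_state(); print(s["position"].round(),s["clock"])
g=cv2.cvtColor(im,cv2.COLOR_BGR2GRAY)
print("proj axis,handles",proj(p,[[631.5,-148.3,37],[569,-128.6,89],[643.7,-147.2,89],[569,-128.6,24],[643.7,-147.2,24]]).round())
n,l,st,c=cv2.connectedComponentsWithStats((g<22).astype(np.uint8))
for i in range(1,n):
    if st[i,4]>80: print(st[i],c[i].round())
for k in (30,40,50): print(k,ring(p,im,[631.4,-148],zb=36.9)[:2]); break
E
```

```text
[595. -63. 224.] 28.7
proj axis,handles [[303.  93.]
 [364. 122.]
 [285.  91.]
 [357. 118.]
 [293.  93.]]
[283  75  16  34 247] [294.  93.]
[350 106  17  28 199] [358. 118.]
[357 109  20  29 103] [368. 126.]
[   62   245   533   155 36924] [328. 350.]
30 (array([ 630.89365481, -148.42201318]), np.float64(1.7911544279910796))
```

```bash
python3 - <<'E'
from h import *
p=arm.camera_params("wrist"); im=cv2.imread("pics/w8.png"); g=cv2.cvtColor(im,cv2.COLOR_BGR2GRAY)
def iou(a,k,yaw,box):
    o=np.array(a)+k*np.array([np.cos(yaw),np.sin(yaw)]); c,s=np.cos(yaw),np.sin(yaw)
    W=[(o[0]+c*x-s*y,o[1]+s*x+c*y,z) for x in(-6,6) for y in(-15,15) for z in(24,89)]
    S=8; m=np.zeros((400*S,640*S),np.uint8); cv2.fillConvexPoly(m,cv2.convexHull((proj(p,W)*S+S/2).astype(np.int32)),255)
    m=cv2.resize(m,(640,400),interpolation=cv2.INTER_AREA)/255.
    x0,y0,x1,y1=box; q=(g[y0:y1,x0:x1]<45)*1.; m=m[y0:y1,x0:x1]
    return np.minimum(q,m).sum()/np.maximum(q,m).sum()
for name,k0,yaw0,box in (("convex",12,.118,(272,66,306,116)),("concave",-66,-.2925,(340,98,388,146))):
    best=max((iou((631.5+dx,-148.3+dy),k0,yaw0+dw,box),dx,dy,dw) for dx in range(-4,5) for dy in range(-4,5) for dw in (-.06,-.03,0,.03,.06))
    print(name,"nominal",round(iou((631.5,-148.3),k0,yaw0,box),2),"best",best)
E
```

```text
convex nominal 0.68 best (np.float64(0.7026152986964636), -2, 2, 0)
concave nominal 0.8 best (np.float64(0.865100275702597), -1, 1, 0)
```

```bash
python3 -c "
from bench import arm
print(arm.job_done())"
```

```text
the job is handed in; nothing more can be done
None
```

I seated concave_s outside and then convex_s inside the smaller tube (tube_s). Each was held over a second at about 9 N on the wrist (highest reading 9.6 N), released and handed in at about 29 s; my final image check only confirms their positions to about 2 mm.

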